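# Rescue the toffees from the knocked-over tin

## Task

The tall square tin on the party table has been knocked over with four wrapped toffees still inside. Pick it up, tip all the toffees out into the white bowl without handling them with the fingers, then stand the empty tin upright, mouth up, in the middle of the round wooden board, setting it down gently. Leave the bowl where it is and do not disturb the present, the hats or anything else on the table.

Things in the scene. Friction and masses are not known exactly. Their poses are not given: they have to be found in the camera images.
- tin: Plain steel tin: square tube, 60 x 60 mm outside, 120 mm long, one end closed (4 mm), walls 3 mm, 160 g. It starts lying on a flat side. Origin at its middle (30 mm from each side, 60 mm from each end). x runs along it towards the open mouth (at +60 mm), so x points up when it stands mouth up; y, z across its sides. The present stands 38 mm beyond the mouth and bars a hand leaning that way.
- bowl: White round bowl, loose, 170 mm across at the rim and 60 mm high, about 600 g. Origin at the centre of its underside, z up.
- board: Fixed round wooden board, 140 mm across and 8 mm thick. Origin at the centre of its underside (on the table), z up.
- sweet1: Wrapped toffee, a rounded white block with a gold band, 26 x 22 x 22 mm, 14 g, starting inside the tin near its closed end. Origin at its centre, x along its length.
- sweet2: Wrapped toffee, a rounded white block with a gold band, 26 x 22 x 22 mm, 14 g, starting inside the tin near its closed end. Origin at its centre, x along its length.
- sweet3: Wrapped toffee, a rounded white block with a gold band, 26 x 22 x 22 mm, 14 g, starting inside the tin near its closed end. Origin at its centre, x along its length.
- sweet4: Wrapped toffee, a rounded white block with a gold band, 26 x 22 x 22 mm, 14 g, starting inside the tin near its closed end. Origin at its centre, x along its length.
- present: Bystander: brown gift box with a ribbon, 80 x 80 x 110 mm, standing in front of the tin's mouth. Origin at the centre of its underside.
- hat1: Bystander: white paper party hat (cone), 80 mm across, 130 mm high, at the left side. Origin at the centre of its underside.
- hat2: Bystander: the same party hat, at the right side. Origin at the centre of its underside.
- spoon: Bystander: brass spoon 150 mm long lying along x on the left of the middle. Origin at its underside, handle to -x.
- server: Bystander: cake server 180 mm long lying along x on the right of the middle. Origin at its underside, handle to -x.
- tumbler: Bystander: drinking glass 68 mm across, 115 mm high, at the left side. Origin at the centre of its underside.
Mind the look-alikes: they are no part of the job. Leave any pink look-alike of the tin alone.

How it is judged (in metres and radians):
On the way:
1. All four toffees are in the bowl (horizontal distance between each of sweet1, sweet2, sweet3, sweet4 and bowl below 0.078 m and z of sweet1 in the frame of bowl between 0 and 0.062 m and z of sweet2 in the frame of bowl between 0 and 0.062 m and z of sweet3 in the frame of bowl between 0 and 0.062 m and z of sweet4 in the frame of bowl between 0 and 0.062 m), for 0.2 s.
At the end, for the whole second after the job is handed in: All four toffees lie in the bowl (their centres within 78 mm of its axis and not above its rim), the bowl is level, and the tin stands at rest on the wooden board, mouth up, within 0.12 rad of upright, its axis within 40 mm of the board's centre (all of step 1 and angle between tin's own x axis and vertical below 0.12 rad and horizontal distance between tin and board below 0.04 m and z of tin in the frame of board between 0.06 and 0.076 m and linear speed of tin below 0.03 m/s and angle between bowl's own z axis and vertical below 0.15 rad); the robot touches nothing.
It fails at once if A toffee is squeezed or pushed by the fingers (over 3 N) (contact force between the fingers and sweet1 above 3 N or contact force between the fingers and sweet2 above 3 N or contact force between the fingers and sweet3 above 3 N or contact force between the fingers and sweet4 above 3 N).
It fails at once if The tin is dropped (from over about 8 mm) or slammed down on the board: it moves faster than 0.4 m/s, upright, within 30 mm of standing on the board (horizontal distance between tin and board below 0.07 m and z of tin in the frame of board below 0.098 m and angle between tin's own x axis and vertical below 0.4 rad and linear speed of tin above 0.4 m/s).
It fails at once if The bowl is moved by more than 50 mm (distance of bowl from where it was at the start of the episode above 0.05 m).
It fails at once if A bystander (present, hat, spoon, cake server or glass) is moved by more than 40 mm (distance of any of present, hat1, hat2, spoon, server, tumbler from where it was at the start of the episode above 0.04 m).
It also fails if it takes over 61 s, if anything falls off the work surface, if the arm or the gripper's body presses on something with over 40 N, if the wrist force passes 120 N, or if a joint passes its speed limit or range.

## Robot

A 6-joint arm with a two-finger parallel gripper is mounted at the origin on the work surface. World frame = base frame: x ahead of the robot, y to its left, z up, the work surface at z = 0. Lengths are in mm, angles in degrees, forces in N, time in s.
With the tool pointing down it reaches from about 375 to 900 mm from the base axis. Payload 3.1 kg.
Tool frame: the origin (TCP) lies at the very end of the fingers, on their centre line; the grasp point (between the pads) lies 19 mm behind it; z points along the fingers, y is the line along which they close (so a half turn about z gives the same grasp; the last joint's range is limited). The gripper opens to 87 mm and grips with 3 to 60 N. Pads are 19 mm wide; open, the fingers measure 117 mm over their backs; the gripper's body (75 mm by 190 mm) begins 51 mm behind the grasp point.
Start: joints at [-76.862, 30.224, 82.088, -0, 67.689, -10.227], TCP at [247.889, -573.714, 222.548] pointing down, gripper open.
Joint ranges: [-176.69, 176.69], [-43.24, 126.21], [12.49, 139.97], [-82, 262], [0, 151.66], [-163.58, 163.58]. Speed limits (degrees/s): [159.86, 159.86, 180, 180, 180, 180].

## Interface

Orientations are given as [roll, pitch, yaw] about the fixed x, y, z axes, in that order (R = Rz(yaw) Ry(pitch) Rx(roll)).
In Python, from cell import arm gives the robot as it stands.
- The arm moves only by the tool step_arm, never from a script. Its argument "motion" is a list of rows, each a list of 2 entries, a list of its own where there are three numbers: the shift along the tool's x, y, z as a fraction of full scale, then the turn, a rotation vector about the tool's x, y, z as a fraction of full scale. A call has 1 to 5 rows; each row is the pose to reach, as a shift and turn from the pose commanded when the call began, along the tool's axes at that moment, turning the shorter way round; what a row does not reach only later rows make up. Full scale, the value 1, is 0.8 m for a shift and pi rad for a turn. A row lasts 1/12 s, in which the tool goes at most 41.7 mm and 7.16 degrees, less where a joint would pass 70% of its speed; a pose out of reach is approached as far as the arm can. A call with a number of a shift or a turn outside -1 to 1 is refused whole. A call with a gripper value outside its range is refused whole. "hand" is the opening, from -1 (shut) to 1 (fully open), set as the call begins (left out, the last holds). The fingers move at their own pace and stop on an object; the grip force is fixed at half the most. Time passes only in rows, so rows that repeat a pose let the fingers close. It gives the time, the measured TCP pose, the force, the opening and the grip force at its end, in the units of the state.
- arm.get_state(): the state, without advancing time (a new reading comes with each control period).
- arm.snapshot(name): name is "scene" or "top" or "wrist"; returns the picture (480x640x3 uint8, red, green, blue); there is no depth.
- arm.get_calibration(name): a dict with "K" (3x3 intrinsics, pixels), "k1" (the pictures are not rectified: a ray, as slopes to the right and down, at radius r is drawn at 1 + k1 r^2 times it, then the intrinsics apply), "xyz" and "attitude" of the camera in the world; the wrist camera has in their place "mount" (4x4, takes a point from camera to tool coordinates, whose origin is the TCP and whose axes are the flange's). Camera axes: x right, y down, z forward; pixel columns grow to the right and rows downward; lengths in mm; the calibration is good to about 2 mm. A picture is of the moment at which its call begins: read the wrist's pose just before it. get_calibration takes no time and is no camera call.
- arm.finish_job(): hands the job in; it is judged then, once.
Trained networks look in the newest picture that a camera, given by its name, has taken for a name from the list of things; names that differ only in an ending like _2 or _b are one class to them, and where a whole thing is asked for, a point or a joint stands for the part that bears it (a point fixed in the world has none). Each returns a list of dicts, best first, with "conf" (0 to 1); they miss things now and then, are a little off and sometimes report something else, mostly with a low value. They report only what shows in the picture. A call takes as long as a camera call. They do not tell look-alikes from the thing itself.
- arm.outline_of(name, camera): "region" (480x640 bool, what is visible of it).
- arm.landmark_of(name, camera): "centre" ([x, y, z] in mm, in world coordinates, good to about 4 mm: a listed point, or the origin of a listed thing).
The state is a dict: "time_s": time; "joint_pos": joint angles; "joint_vel": joint speeds; "tau": joint torques, N m; "ee_pos": TCP position; "orientation": TCP orientation; "wrist_force": force on the tool from outside, world axes, zero at the start; "ft_torque": the same for the moment, N m; "finger_gap": finger opening in mm; "grip_force": force on a finger pad.
Only numpy, scipy, OpenCV 4.12 (cv2) and the standard library are available. Lean on these libraries where they do the work, as an engineer would, in place of code of your own. Each camera call takes 0.05 s, during which the arm holds its last target. There are 200 camera calls.

## Working session

There is one attempt and no reset: what is moved stays moved. The work goes in short steps, Python scripts to look and compute and a tool call to move; the robot and the scene stay as the last step left them, time stands still between calls to the robot, and variables do not carry over. Pictures are saved under pics/ and viewed, at most 10 in all, crops included, and the job is handed in when it is done.

Besides the shell and the picture viewer there is one more tool, called after "Request:" by a JSON object that holds its "op" and its "data", one argument or row to a line. step_arm: Moves the arm, as the interface text tells. Shift numbers are shares of 0.8 m and turn numbers shares of pi rad, none past 1 either way. Its arguments: {"type":"object","properties":{"motion":{"type":"array","items":{"type":"array"}},"hand":{"type":"number"}},"required":["motion"]}

```bash
mkdir -p pics; ls; python3 - <<'E'
from cell import arm
import cv2,numpy as np
for c in ["scene","top"]:
    im=arm.snapshot(c); cv2.imwrite(f"pics/{c}0.png",im[:,:,::-1])
    k=arm.get_calibration(c); print(c,k)
    for n in ["tin","bowl","board","present","hat1","spoon","server","tumbler","sweet1"]:
        print(n,[(np.round(d["centre"]).tolist(),round(d["conf"],2)) for d in arm.landmark_of(n,c)])
print(arm.get_calibration("wrist")); print(arm.get_state())
E
```

```text
pics
scene {'K': array([[535.501459  ,   0.        , 319.32851223],
       [  0.        , 535.501459  , 234.45321495],
       [  0.        ,   0.        ,   1.        ]]), 'k1': -0.08322753757220401, 'xyz': array([ 944.91586421,  589.27362244, 1147.92209332]), 'attitude': array([-147.80257699,   -0.55281329,  146.4058826 ])}
tin [([385.0, 17.0, 32.0], 0.79), ([552.0, 30.0, 31.0], 0.78), ([721.0, -113.0, 30.0], 0.6)]
bowl [([546.0, 266.0, 0.0], 0.83)]
board [([544.0, -278.0, -1.0], 0.74)]
present [([677.0, 88.0, -2.0], 0.79)]
hat1 [([489.0, -481.0, -2.0], 0.68)]
spoon [([436.0, 147.0, 2.0], 0.8)]
server [([480.0, -141.0, -4.0], 0.94)]
tumbler [([608.0, 502.0, -3.0], 0.85)]
sweet1 [([606.0, 503.0, 2.0], 0.3)]
top {'K': array([[534.74574155,   0.        , 320.55889317],
       [  0.        , 534.74574155, 236.44717539],
       [  0.        ,   0.        ,   1.        ]]), 'k1': -0.1533247240910222, 'xyz': array([ 251.78242104,   28.51235903, 1501.93141638]), 'attitude': array([-167.89635355,    0.33380738,  -91.73305727])}
tin [([555.0, 31.0, 30.0], 0.72), ([382.0, 18.0, 28.0], 0.65), (
[... 856 characters left out ...]
0000000e+00]])}
{'time_s': 1.0, 'joint_pos': array([-7.68630356e+01,  3.02214510e+01,  8.20880870e+01, -8.60434971e-04,
        6.76896062e+01, -1.02267656e+01]), 'joint_vel': array([-0.02503177,  0.00916537,  0.08091851, -0.0741918 , -0.09695458,
        0.08501985]), 'tau': array([-4.33086170e-04, -4.40021110e+01, -1.76990390e+01,  6.34245481e-02,
        5.03636885e-02, -1.13007127e-05]), 'ee_pos': array([ 247.87630214, -573.71403929,  222.56828684]), 'orientation': array([1.79999299e+02, 9.35318952e-04, 2.33640566e+01]), 'wrist_force': array([0.23306713, 1.10149721, 1.16234238]), 'ft_torque': array([0.07220028, 0.01547523, 0.03528144]), 'grip_force': 0.0, 'finger_gap': 86.57695302012644}
```

View pics/scene0.png

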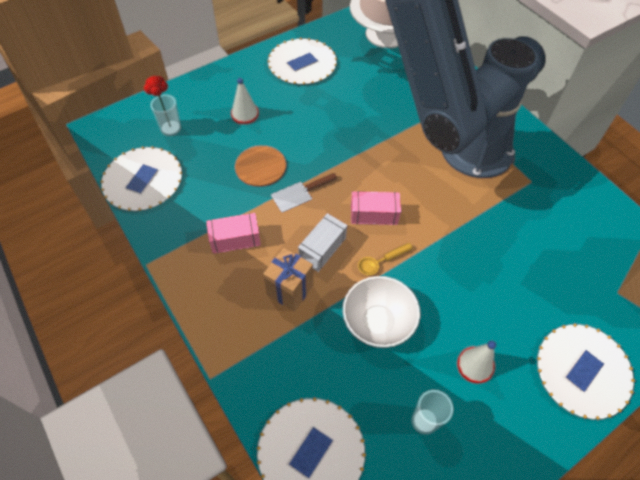

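```bash
python3 - <<'E'
import cv2
im=cv2.imread("pics/top0.png"); cv2.imwrite("pics/topcrop.png",cv2.resize(im[40:340,170:470],(600,600),interpolation=3))
E
```

```text
(no output)
```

View pics/topcrop.png

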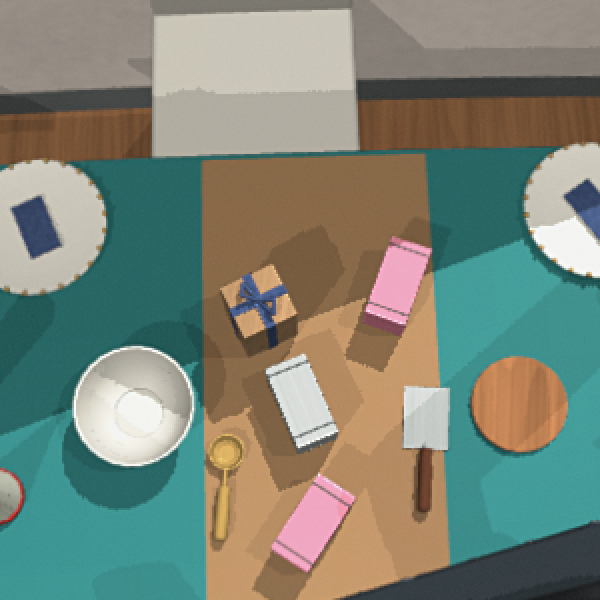

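The two pictures show three tins. In scene pixels, the grey steel one is at (323,242), with pink look-alikes at (376,208) and (233,232). The grey one is the tin: it is plain steel, and the present stands in front of its end. In the enlarged top crop it is at (302,402), with the present at (260,300) and the bowl and board on either side. Next I fit its pose, height included, to the outlines in both views.

```bash
cat > h.py <<'E'
from cell import arm
import numpy as np, cv2, itertools
from scipy.spatial.transform import Rotation as Ro
from scipy.optimize import minimize
def rpy(a): return Ro.from_euler('xyz',a,degrees=True)
def project(P,cam,tool=None):
    c=arm.get_calibration(cam)
    if cam=="wrist":
        T=tool@c["mount"]; R,t=T[:3,:3],T[:3,3]
    else: R,t=rpy(c["attitude"]).as_matrix(),c["xyz"]
    q=(np.atleast_2d(P)-t)@R; s=q[:,:2]/q[:,2:]
    s=s*(1+c["k1"]*(s**2).sum(1,keepdims=True)); K=c["K"]
    return s*[K[0,0],K[1,1]]+[K[0,2],K[1,2]]
def box(c,yaw,dims=(120,60,60)):
    P=np.array(list(itertools.product(*[(-d/2,d/2) for d in dims])))
    return Ro.from_euler('z',yaw,degrees=True).apply(P)+c
E
python3 - <<'E'
from h import *
reg={}
for c in ["scene","top"]:
    arm.snapshot(c)
    for d in arm.outline_of("tin",c):
        ys,xs=np.nonzero(d["region"]); u=project([553,30,30],c)[0]
        if np.hypot(xs.mean()-u[0],ys.mean()-u[1])<15: reg[c]=d["region"]; break
    # board, bowl
def cost(p):
    s=0
    for c,r in reg.items():
        m=np.zeros((1920,2560),np.uint8)
        h=cv2.convexHull((project(box(p[:3],p[3]),c)*4).astype(np.int32)); cv2.fillConvexPoly(m,h,1)
        f=cv2.resize(m,(640,480),interpolation=cv2.INTER_AREA) if 0 else m.reshape(480,4,640,4).mean((1,3))
        s+=np.abs(f-r).sum()/r.sum()
    return s
print(list(reg))
best=min((minimize(cost,[553,30,30,y],method="Nelder-Mead",options=dict(initial_simplex=np.array([[553,30,30,y],[561,30,30,y],[553,38,30,y],[553,30,36,y],[553,30,30,y+8]]),maxiter=150)) for y in(18,26)),key=lambda r:r.fun)
print(best.x,best.fun)
E
```

```text
['scene', 'top']
[549.58924382  28.08765144  20.58595974  21.30576396] 0.14513404512427408
```

Request:
{"op": "step_arm", "data": {
  "motion": [
    [[0,0,-0.1],[0,0,0]],
    [[0,0,-0.1],[0,0,0]],
    [[0,0,-0.1],[0,0,0]]
  ],
  "hand": 1
}}

```text
time_s: 1.45
ee_pos: [249.1, -578.2, 311.0]
orientation: [179.1, 0.2, 23.4]
wrist_force: [0.2, -0.2, 1.3]
finger_gap: 87.1
grip_force: 0.0
```

Request:
{"op": "step_arm", "data": {
  "motion": [
    [[0.16,-0.135,0],[0,0,0]],
    [[0.16,-0.135,0],[0,0,0]],
    [[0.16,-0.135,0],[0,0,0]],
    [[0.16,-0.135,0],[0,0,0]],
    [[0.16,-0.135,0],[0,0,0]]
  ]
}}

```text
time_s: 1.87
ee_pos: [324.6, -416.2, 302.5]
orientation: [-179.7, -0.2, 23.7]
wrist_force: [-1.3, -0.3, -0.6]
finger_gap: 86.7
grip_force: 0.0
```

```bash
cat >> h.py <<'E'
import json
def log():
    s=arm.get_state(); d={k:np.round(s[k],3).tolist() for k in("joint_pos","ee_pos","orientation")}
    open("log.jsonl","a").write(json.dumps(d)+"\n"); return s
E
python3 -c "from h import *; log(); s=arm.get_state(); print(s['joint_pos'],s['ee_pos'])"
```

```text
[-64.30101242  17.63763835  89.86442962   0.19227463  72.79569805
   1.97963122] [ 324.58754845 -416.24467934  302.48507842]
```

Request:
{"op": "step_arm", "data": {
  "motion": [
    [[0.16,-0.135,0],[0,0,0]],
    [[0.16,-0.135,0],[0,0,0]],
    [[0.16,-0.135,0],[0,0,0]],
    [[0.16,-0.135,0],[0,0,0]],
    [[0.16,-0.135,0],[0,0,0]]
  ]
}}

```text
time_s: 2.28
ee_pos: [398.8, -267.2, 302.6]
orientation: [-179.8, -0.1, 23.7]
wrist_force: [0.1, 0.5, 0.5]
finger_gap: 87.1
grip_force: 0.0
```

Request:
{"op": "step_arm", "data": {
  "motion": [
    [[0.16,-0.135,0],[0,0,0]],
    [[0.16,-0.135,0],[0,0,0]],
    [[0.16,-0.135,0],[0,0,0]],
    [[0.16,-0.135,0],[0,0,0]],
    [[0.16,-0.135,0],[0,0,0]]
  ]
}}

```text
time_s: 2.7
ee_pos: [474.0, -118.3, 302.8]
orientation: [-179.9, -0.2, 23.8]
wrist_force: [-1.8, -0.5, 0.2]
finger_gap: 86.9
grip_force: 0.0
```

Request:
{"op": "step_arm", "data": {
  "motion": [
    [[0.17,-0.142,0.06],[0,0,0]],
    [[0.17,-0.142,0.06],[0,0,0]],
    [[0.17,-0.142,0.06],[0,0,0]],
    [[0.17,-0.142,0.06],[0,0,0]],
    [[0.17,-0.142,0.06],[0,0,0]]
  ]
}}

```text
time_s: 3.12
ee_pos: [553.0, 37.3, 253.2]
orientation: [-179.9, -0.0, 23.5]
wrist_force: [0.2, -0.7, 0.2]
finger_gap: 86.7
grip_force: 0.0
```

```bash
python3 - <<'E'
from h import *
s=log(); im=arm.snapshot("wrist"); cv2.imwrite("pics/w1.png",im[:,:,::-1]); print(s['joint_pos'],s['ee_pos'],s['orientation'])
for n in ["tin","present"]: print(n,[(np.round(d["centre"],1).tolist(),round(d["conf"],2)) for d in arm.landmark_of(n,"wrist")])
for d in arm.outline_of("tin","wrist"):
    r=d["region"]; ys,xs=np.nonzero(r); rect=cv2.minAreaRect(np.c_[xs,ys].astype(np.float32)); print(d["conf"],r.sum(),rect)
T=np.eye(4);T[:3,:3]=rpy(s['orientation']).as_matrix();T[:3,3]=s['ee_pos']; np.save("T1.npy",T)
print(project(box([553,30.5,30],22),"wrist",T).round(0).tolist())
E
```

```text
[-7.74342801 22.70780355 90.27948795  0.10083124 67.03746674 58.69311824] [552.96346857  37.33058033 253.15102148] [-1.79907810e+02 -2.70529666e-02  2.35240747e+01]
tin [([717.1, -115.0, 31.4], 0.93), ([553.9, 27.7, 32.7], 0.68), ([386.0, 20.6, 28.2], 0.61)]
present []
0.92 6917 ((326.8947448730469, 216.19699096679688), (61.55877685546875, 118.82653045654297), 3.094058036804199)
0.67 3743 ((276.1332702636719, 345.6485595703125), (65.82174682617188, 115.32501983642578), 59.4207763671875)
0.66 11106 ((527.2904052734375, 115.78863525390625), (77.16291809082031, 158.94769287109375), 50.01311492919922)
[[349.0, 256.0], [354.0, 274.0], [301.0, 255.0], [298.0, 273.0], [354.0, 157.0], [360.0, 160.0], [302.0, 155.0], [299.0, 158.0]]
```

View pics/w1.png

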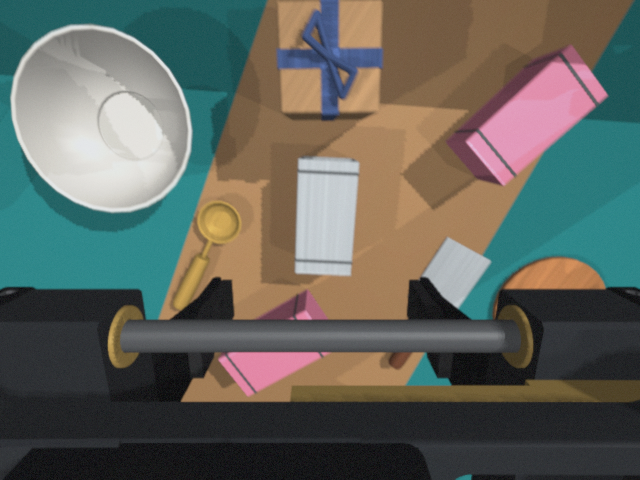

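The wrist picture shows the steel tin at (327,216), its mouth towards the present at (330,60). The tool is nearly lined up with it. I'll refine the pose from the outlines in this view.

```bash
python3 - <<'E'
from h import *
T=np.load("T1.npy"); rs={}
def near(c,u):
    for d in arm.outline_of("tin",c):
        ys,xs=np.nonzero(d["region"])
        if np.hypot(xs.mean()-u[0],ys.mean()-u[1])<20: return d["region"]
rs["wrist"]=near("wrist",(327,216)); rs["top"]=near("top",project([553,30,30],"top")[0])
rs={k:v for k,v in rs.items() if v is not None}; print(list(rs))
def cost(p,fz=None):
    z=30 if len(p)==3 else p[3]; s=0
    for c,r in rs.items():
        m=np.zeros((1920,2560),np.uint8)
        cv2.fillConvexPoly(m,cv2.convexHull((project(box([p[0],p[1],z],p[2]),c,T)*4).astype(np.int32)),1)
        s+=np.abs(m.reshape(480,4,640,4).mean((1,3))-r).sum()/r.sum()
    return s
for x0 in([553,29,22],[553,29,22,30]):
    S=np.array([x0]+[np.add(x0,6*np.eye(len(x0))[i]) for i in range(len(x0))])
    r=minimize(cost,x0,method="Nelder-Mead",options=dict(initial_simplex=S,maxiter=150)); print(r.x.round(1),r.fun)
E
```

```text
['wrist', 'top']
[550.1  29.1  21.3] 0.10088682449672068
[550.3  29.1  21.3  25.7] 0.09404629999412988
```

Request:
{"op": "step_arm", "data": {
  "motion": [
    [[0.0074,0.0091,0.05],[0,0,0.011]],
    [[0.0074,0.0091,0.1],[0,0,0.011]],
    [[0.0074,0.0091,0.15],[0,0,0.011]],
    [[0.0074,0.0091,0.2],[0,0,0.011]],
    [[0.0074,0.0091,0.21],[0,0,0.011]]
  ]
}}

```text
time_s: 3.83
ee_pos: [555.6, 28.6, 81.6]
orientation: [-179.7, 0.6, 21.2]
wrist_force: [-1.0, 0.3, 0.3]
finger_gap: 87.0
grip_force: 0.0
```

```bash
python3 - <<'E'
from h import *
s=log(); im=arm.snapshot("wrist"); cv2.imwrite("pics/w2.png",im[:,:,::-1]); print(s['ee_pos'],s['orientation'])
for n in ["tin"]: print(n,[(np.round(d["centre"],1).tolist(),round(d["conf"],2)) for d in arm.landmark_of(n,"wrist")])
E
```

```text
[555.55793616  28.5893432   81.56610391] [-179.70215124    0.56050938   21.24491531]
tin [([551.9, 29.2, 30.2], 0.64)]
```

View pics/w2.png

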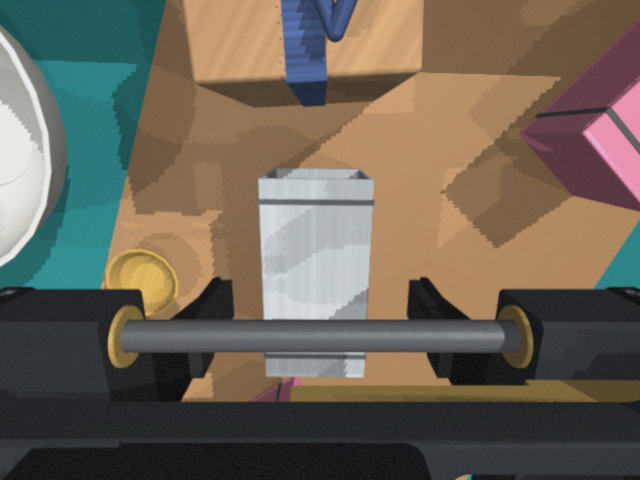

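The wrist picture shows the tin at (317,270) centred between the open fingers, with its open mouth at the top. The landmark gives [551.9, 29.2, 30.2], which agrees with the fit. I descend and grip.

Request:
{"op": "step_arm", "data": {
  "motion": [
    [[0.0084,-0.0023,0.03],[0,0,0]],
    [[0.0084,-0.0023,0.06],[0,0,0]],
    [[0.0084,-0.0023,0.085],[0,0,0]],
    [[0.0084,-0.0023,0.085],[0,0,0]]
  ]
}}

```text
time_s: 4.27
ee_pos: [565.8, 33.4, 18.5]
orientation: [-180.0, 0.0, 21.3]
wrist_force: [-1.1, 0.4, 1.0]
finger_gap: 87.3
grip_force: 0.0
```

Request:
{"op": "step_arm", "data": {
  "motion": [
    [[0,0,0],[0,0,0]],
    [[0,0,0],[0,0,0]],
    [[0,0,0],[0,0,0]],
    [[0,0,0],[0,0,0]],
    [[0,0,0],[0,0,0]]
  ],
  "hand": -1
}}

```text
time_s: 4.68
ee_pos: [566.4, 34.2, 20.0]
orientation: [180.0, -0.1, 21.4]
wrist_force: [-0.5, 1.3, 2.2]
finger_gap: 61.7
grip_force: 1.0
```

Request:
{"op": "step_arm", "data": {
  "motion": [
    [[0,0,0],[0,0,0]],
    [[0,0,0],[0,0,0]],
    [[0,0,0],[0,0,0]]
  ]
}}

```text
time_s: 4.93
ee_pos: [566.2, 34.3, 19.8]
orientation: [180.0, -0.1, 21.4]
wrist_force: [-0.9, 0.5, 7.6]
finger_gap: 59.8
grip_force: 29.9
```

```bash
python3 -c "
from h import *; s=log(); print(s['joint_pos'],s['ee_pos'],s['orientation'],s['finger_gap'],s['grip_force'])"; cat log.jsonl
```

```text
[-7.83553111e+00  4.31424278e+01  9.84880444e+01  4.17244522e-02
  3.82794453e+01  6.07744959e+01] [566.20428818  34.2671418   19.84872291] [ 1.79978624e+02 -9.12543843e-02  2.13572566e+01] 59.759370232686855 29.944065473282535
{"joint_pos": [-64.301, 17.638, 89.864, 0.192, 72.796, 1.98], "ee_pos": [324.588, -416.245, 302.485], "orientation": [-179.696, -0.173, 23.662]}
{"joint_pos": [-7.743, 22.708, 90.279, 0.101, 67.037, 58.693], "ee_pos": [552.963, 37.331, 253.151], "orientation": [-179.908, -0.027, 23.524]}
{"joint_pos": [-8.553, 36.834, 98.212, -0.028, 45.588, 60.224], "ee_pos": [555.558, 28.589, 81.566], "orientation": [-179.702, 0.561, 21.245]}
{"joint_pos": [-7.836, 43.142, 98.488, 0.042, 38.279, 60.774], "ee_pos": [566.204, 34.267, 19.849], "orientation": [179.979, -0.091, 21.357]}
```

Request:
{"op": "step_arm", "data": {
  "motion": [
    [[0,0,-0.02],[0,0,0]],
    [[0,0,-0.06],[0,0,0]],
    [[0,0,-0.1],[0,0,0]],
    [[0,0,-0.15],[0,0,0]],
    [[0,0,-0.2],[0,0,0]]
  ]
}}

```text
time_s: 5.35
ee_pos: [564.2, 34.2, 179.1]
orientation: [-179.9, 0.2, 21.4]
wrist_force: [0.9, -0.1, -3.4]
finger_gap: 59.9
grip_force: 29.9
```

Request:
{"op": "step_arm", "data": {
  "motion": [
    [[0,0,-0.05],[0,-0.03,0]],
    [[0,0,-0.1],[0,-0.06,0]],
    [[0,0,-0.13],[0,-0.09,0]],
    [[0,0,-0.13],[0,-0.12,0]],
    [[0,0,-0.13],[0,-0.12,0]]
  ]
}}

```text
time_s: 5.77
ee_pos: [568.9, 35.0, 282.6]
orientation: [179.9, 21.4, 21.4]
wrist_force: [-0.1, 0.1, -3.9]
finger_gap: 59.8
grip_force: 29.9
```

```bash
cat > kin.py <<'E'
from h import *
def Rx(a):return Ro.from_euler('x',a,degrees=True)
def Ry(a):return Ro.from_euler('y',a,degrees=True)
def Rz(a):return Ro.from_euler('z',a,degrees=True)
# p: h,a1,L2,a3,d4,shoulder lateral,wrist lateral,d6
def fk(q,p):
    h,a1,L2,a3,d4,sl,wl,d6=p
    R=Rz(q[0]); x=R.apply([a1,sl,h]); R=R*Ry(q[1]); x=x+R.apply([0,0,L2])
    R=R*Ry(q[2]); x=x+R.apply([a3,0,d4]); R=R*Rz(SG[0]*q[3])*Ry(q[4]); x=x+R.apply([0,wl,d6]); R=R*Rz(SG[1]*q[5]+SG[2])
    return x,R
SG=[1,1,-90]
E
python3 - <<'E'
import kin; from kin import *
from scipy.optimize import least_squares
s=log(); print(s['joint_pos'],s['ee_pos'],s['orientation'],s['finger_gap'])
D=[json.loads(l) for l in open("log.jsonl")]
D.append(dict(joint_pos=[-76.862,30.224,82.088,0,67.689,-10.227],ee_pos=[247.889,-573.714,222.548],orientation=[180,0,23.364]))
for s4 in(1,-1):
  for s6 in (1,-1):
   for o in(0,90,180,-90):
    kin.SG[:]=[s4,s6,o]
    def f(p):
        e=[]
        for d in D:
            x,R=fk(d["joint_pos"],p); e+=list(x-d["ee_pos"])
        return np.r_[e,1e-3*np.array(p)]
    er=max(np.degrees((fk(d["joint_pos"],np.ones(8))[1].inv()*rpy(d["orientation"])).magnitude()) for d in D)
    if er<15:
        r=least_squares(f,[300,0,400,0,400,50,50,200]); print(s4,s6,o,er,r.x.round(1).tolist(),abs(r.fun[:-8]).max())
E
```

```text
[-2.97153265 32.32268542 71.45444077 -8.81745962 95.76782316 66.19274814] [568.89599956  34.9692827  282.61790211] [179.89962038  21.41494659  21.44282456] 59.77873945462891
1 1 90 0.0014142135623786464 [274.2, -0.0, 588.0, 114.1, 391.7, 111.0, 0.0, 305.4] 0.009221301173624852
```

```bash
cat >> kin.py <<'E'
SG[:]=[1,1,90]; P=[274.2,0,588,114.1,391.7,111,0,305.4]
LO=np.array([-176.69,-43.24,12.49,-82,0,-163.58]);HI=np.array([176.69,126.21,139.97,262,151.66,163.58])
from scipy.optimize import least_squares
def ik(x,R,q0):
    f=lambda q:(lambda X,Q:np.r_[X-x,150*(Q.inv()*R).as_rotvec()])(*fk(q,P))
    r=least_squares(f,np.clip(q0,LO+.5,HI-.5),bounds=(LO,HI),x_scale=30); return r.x,np.abs(r.fun).max()
def tool(yaw,th): return Rz(yaw)*Rx(180)*Ry(th)   # th<0 pours, +90 stands
def track(poses,q):   # continuous IK; returns worst error and joints
    out=[];e=0
    for x,R in poses: q,ei=ik(x,R,q); e=max(e,ei); out.append(q)
    return e,np.array(out)
MOUTH=np.array([44.8,0,-10.4]); CEN=np.array([-15.2,0,-10.4])
E
python3 - <<'E'
from kin import *
q0=np.array(arm.get_state()["joint_pos"])
B=np.array([552,265,0]); W=np.array([544.5,-280,0])
for yaw in range(-180,180,30):
    d=np.r_[np.cos(np.radians(yaw)),np.sin(np.radians(yaw)),0]
    ps=[]
    for th in range(-20,-111,-10):
        R=tool(yaw,th); ps.append((B-20*d+[0,0,115]-R.apply(MOUTH),R))
    b=min((track(ps,[30,35,80,j4,90,j6]) for j4 in(-60,0,60,120,180) for j6 in(-90,0,90)),key=lambda t:t[0])
    errs=[ik(*p,q)[1] for p,q in zip(ps,b[1])]
    ss=[]
    for th,z in((20,200),(40,150),(60,120),(75,100),(90,90),(90,69)):
        R=tool(yaw,th); ss.append((W+[0,0,z]-R.apply(CEN),R))
    c=min((track(ss,[-35,35,80,j4,90,j6]) for j4 in(-60,0,60,120,180) for j6 in(-90,0,90)),key=lambda t:t[0])
    print(yaw,"pour",round(b[0],1),"maxok",[-20-10*i for i,e in enumerate(errs) if e<.1][-1:],b[1][0].round(),b[1][-1].round(),"stand",round(c[0],1),c[1][0].round(),c[1][-1].round())
E
```

```text
-180 pour 37.6 maxok [-110] [ 13.  36. 109. 244.   0.  38.] [ 27.  77. 117. 210. 122.  97.] stand 0.0 [ -33.   38.   74.  -11.   85. -121.] [ -26.   81.   36.  -47.  143. -130.]
-150 pour 38.5 maxok [-110] [ 17.  37. 108. 259.   0.  -1.] [  3.  80. 122. 146. 130.  77.] stand 0.0 [ -31.   36.   79.  -18.   76. -145.] [ -17.   76.   53.  -60.  122. -132.]
-120 pour 33.2 maxok [-110] [  9.  36. 105.  60.  26. 164.] [-11.  75. 113. 106. 112.  82.] stand 6.9 [ -28.   33.   86.  -26.   63. -164.] [ -11.   70.   75.  -74.  101. -123.]
-90 pour 12.1 maxok [-110] [  9.  37.  95.  34.  47. 164.] [-12.  71.  95.  83. 112. 105.] stand 37.7 [ -25.   30.  100.  -48.   39. -164.] [  -9.   65.   87.  -82.   86. -118.]
-60 pour 0.0 maxok [-110] [ 12.  38.  89.  22.  61. 150.] [ -7.  73.  74.  69. 126. 123.] stand 47.1 [ -36.   27.  114.  262.    5. -152.] [-20.  73. 117. 221.  97. -84.]
-30 pour 0.0 maxok [-110] [ 13.  39.  86.  14.  70. 126.] [  1.  77.  54.  60. 146. 134.] stand 0.0 [-39.  26.  99.   5.  35.  77.] [-45.  80. 128. 163. 116. -98.]
0 pour 29.8 maxok [-90] [ 14.  40.  84.   5.  75. 102
[... 233 characters left out ...]
   1.] [-68.  68. 101.  82.  91. -80.]
60 pour 0.0 maxok [-110] [ 18.  40.  85. -14.  71.  54.] [ 29.  81.  43. -72. 149.  32.] stand 0.0 [-46.  32.  86.  21.  68. -25.] [-63.  70.  79.  61. 106. -63.]
90 pour 0.0 maxok [-110] [ 19.  39.  87. -21.  62.  30.] [ 36.  76.  60. -78. 129.  43.] stand 0.0 [-44.  36.  80.  15.  79. -48.] [-55.  75.  57.  47. 128. -57.]
120 pour 18.8 maxok [-90] [ 19.  38.  90. -26.  51.   5.] [ 41.  70.  76. -82. 111.  57.] stand 0.0 [-40.  38.  75.   7.  86. -72.] [-45.  80.  38.  29. 148. -65.]
150 pour 41.3 maxok [-110] [ 16.  37. 110. 262.  11.  48.] [ 39.  72. 101. 247. 107.  82.] stand 12.4 [-37.  39.  73.  -2.  88. -96.] [ -35.   81.   33.  -12.  152. -101.]
```

```bash
python3 - <<'E'
from kin import *
B=np.array([552,265,0])
for yaw in (-15,0,15,25,35,45):
  for mz in (115,145):
    d=np.r_[np.cos(np.radians(yaw)),np.sin(np.radians(yaw)),0]
    q=[16,40,84,0,75,80]; ok=None
    for th in range(-20,-111,-5):
        R=tool(yaw,th); q2,e=ik(B-15*d+[0,0,mz]-R.apply(MOUTH),R,q)
        if e>.1: break
        q=q2; ok=th
    print(yaw,mz,ok,q.round())
E
```

```text
-15 115 -100 [  6.  76.  46.  45. 151. 127.]
-15 145 -100 [  6.  74.  47.  46. 151. 129.]
0 115 -85 [ 10.  72.  44.  20. 148. 108.]
0 145 -85 [ 10.  70.  45.  21. 149. 109.]
15 115 -85 [ 15.  73.  40.   0. 152.  90.]
15 145 -80 [ 15.  68.  43.   0. 149.  90.]
25 115 -85 [ 18.  73.  39. -14. 151.  77.]
25 145 -80 [ 18.  69.  42. -13. 148.  78.]
35 115 -85 [ 21.  73.  40. -27. 149.  65.]
35 145 -85 [ 21.  71.  41. -28. 150.  64.]
45 115 -95 [ 25.  77.  39. -47. 152.  48.]
45 145 -90 [ 24.  73.  41. -43. 149.  51.]
```

```bash
cat >> kin.py <<'E'
def rows(poses):
    s=log(); x0=s["ee_pos"]; R0=rpy(s["orientation"])
    for x,R in poses: print(np.round(R0.inv().apply(x-x0)/800,3).tolist(), np.round((R0.inv()*R).as_rotvec()/np.pi,3).tolist(), "dist",np.linalg.norm(x-x0).round(), np.round(x).tolist())
def pour(th,mz,back=15,yaw=35,B=np.array([552,265,0])):
    R=tool(yaw,th); d=R.apply([1,0,0]); d[2]=0; d/=np.linalg.norm(d)
    return B-back*d+[0,0,mz]-R.apply(MOUTH),R
E
python3 -c "
from kin import *
rows([pour(-20,250),pour(-20,130)])"
```

```text
[0.023, -0.258, 0.027] [-0.026, 0.008, -0.07] dist 208.0 [502.0, 230.0, 256.0]
[0.078, -0.258, 0.166] [-0.026, 0.008, -0.07] dist 253.0 [502.0, 230.0, 136.0]
```

Request:
{"op": "step_arm", "data": {
  "motion": [
    [[0.005,-0.05,0.005],[-0.005,0.002,-0.014]],
    [[0.01,-0.1,0.01],[-0.01,0.003,-0.028]],
    [[0.014,-0.15,0.016],[-0.016,0.005,-0.042]],
    [[0.018,-0.2,0.022],[-0.02,0.006,-0.056]],
    [[0.023,-0.245,0.027],[-0.026,0.008,-0.07]]
  ]
}}

```text
time_s: 6.18
ee_pos: [500.1, 221.2, 253.9]
orientation: [-179.7, 20.2, 35.0]
wrist_force: [1.3, -0.5, -2.7]
finger_gap: 59.9
grip_force: 29.9
```

```bash
python3 -c "
from kin import *
arm.snapshot('top'); print([(np.round(d['centre']).tolist(),round(d['conf'],2)) for d in arm.landmark_of('bowl','top')])
arm.snapshot('scene'); print([(np.round(d['centre']).tolist(),round(d['conf'],2)) for d in arm.landmark_of('bowl','scene')])
s=log();print(s['ee_pos'],s['orientation'])
rows([pour(-20,130)])"
```

```text
[([554.0, 264.0, 0.0], 0.83), ([680.0, 79.0, 0.0], 0.58)]
[([549.0, 261.0, 2.0], 0.57)]
[500.9782631  220.40138418 254.47449197] [-179.84974975   20.25081112   35.02934775]
[0.059, -0.009, 0.137] [-0.001, 0.001, 0.0] dist 119.0 [502.0, 230.0, 136.0]
```

Request:
{"op": "step_arm", "data": {
  "motion": [
    [[0.015,-0.008,0.035],[0,0,0]],
    [[0.03,-0.008,0.07],[0,0,0]],
    [[0.045,-0.008,0.105],[0,0,0]],
    [[0.059,-0.008,0.137],[0,0,0]],
    [[0.059,-0.008,0.137],[0,0,0]]
  ]
}}

```text
time_s: 6.8
ee_pos: [501.3, 226.3, 131.2]
orientation: [-179.7, 20.7, 34.8]
wrist_force: [-0.3, -0.5, -3.1]
finger_gap: 59.6
grip_force: 29.9
```

```bash
python3 -c "
from kin import *
s=log();print(s['ee_pos'],s['orientation'])
rows([pour(t,125) for t in (-27,-34,-41,-48,-55)])
x,R=pour(-55,125)
for t in (-62,-69,-76,-83,-85):
    X,Q=pour(t,125); print(np.round(R.inv().apply(X-x)/800,3).tolist(),np.round((R.inv()*Q).as_rotvec()/np.pi,3).tolist())"
```

```text
[501.33583357 226.30803829 131.22740602] [-179.66866437   20.69737911   34.77783557]
[0.003, -0.003, -0.007] [-0.002, -0.035, -0.001] dist 7.0 [503.0, 231.0, 136.0]
[0.002, -0.003, -0.014] [-0.002, -0.074, -0.001] dist 12.0 [505.0, 232.0, 141.0]
[0.003, -0.003, -0.021] [-0.002, -0.113, -0.001] dist 18.0 [506.0, 233.0, 147.0]
[0.004, -0.004, -0.028] [-0.003, -0.152, -0.001] dist 23.0 [509.0, 235.0, 151.0]
[0.006, -0.004, -0.035] [-0.003, -0.191, -0.0] dist 29.0 [512.0, 237.0, 156.0]
[-0.001, 0.0, -0.007] [0.0, -0.039, 0.0]
[-0.001, -0.0, -0.014] [0.0, -0.078, 0.0]
[-0.001, -0.0, -0.021] [0.0, -0.117, 0.0]
[0.0, -0.0, -0.028] [-0.0, -0.156, 0.0]
[0.001, 0.0, -0.03] [0.0, -0.167, 0.0]
```

Request:
{"op": "step_arm", "data": {
  "motion": [
    [[0.003,-0.003,-0.007],[-0.002,-0.035,0]],
    [[0.003,-0.003,-0.014],[-0.002,-0.074,0]],
    [[0.003,-0.003,-0.021],[-0.002,-0.113,0]],
    [[0.004,-0.004,-0.028],[-0.003,-0.152,0]],
    [[0.006,-0.004,-0.035],[-0.003,-0.191,0]]
  ]
}}

```text
time_s: 7.22
ee_pos: [516.0, 239.2, 163.8]
orientation: [179.3, 54.6, 34.5]
wrist_force: [-0.5, -0.4, -3.2]
finger_gap: 60.0
grip_force: 29.9
```

Request:
{"op": "step_arm", "data": {
  "motion": [
    [[-0.001,0,-0.007],[0,-0.039,0]],
    [[-0.001,0,-0.014],[0,-0.078,0]],
    [[-0.001,0,-0.021],[0,-0.117,0]],
    [[0,0,-0.028],[0,-0.15,0]],
    [[0,0,-0.028],[0,-0.15,0]]
  ]
}}

```text
time_s: 7.63
ee_pos: [529.1, 248.9, 168.9]
orientation: [178.7, 82.0, 33.7]
wrist_force: [-0.2, -0.0, -5.7]
finger_gap: 60.2
grip_force: 29.9
```

Request:
{"op": "step_arm", "data": {
  "motion": [
    [[0,0,0],[0,0,0]],
    [[0,0,0],[0,0,0]],
    [[0,0,0],[0,0,0]],
    [[0,0,0],[0,0,0]],
    [[0,0,0],[0,0,0]]
  ]
}}

```text
time_s: 8.05
ee_pos: [529.4, 250.3, 176.5]
orientation: [177.6, 81.3, 32.8]
wrist_force: [0.2, -0.3, -1.5]
finger_gap: 60.2
grip_force: 29.9
```

```bash
python3 -c "
from kin import *
s=log();print(s['joint_pos'],s['ee_pos'],s['orientation'],s['finger_gap'],s['wrist_force'])
im=[arm.snapshot(c) for c in('scene','top')]
for c in('scene','top'): print([(np.round(d['centre']).tolist(),round(d['conf'],2)) for n in ('sweet1','bowl') for d in arm.landmark_of(n,c)])
a=cv2.resize(im[0][220:400,280:480],(400,360),interpolation=3);b=cv2.resize(im[1][180:300,170:303],(400,360),interpolation=3)
cv2.imwrite('pics/p1.png',np.hstack([a,b])[:,:,::-1])"
```

```text
[ 21.45538395  70.41335464  40.87135144 -25.59182746 147.09989846
  66.33176354] [529.36864801 250.30604971 176.47657999] [177.64827487  81.26786655  32.80780291] 60.15164206400443 [ 0.19991081 -0.27573686 -1.52783691]
[]
[([485.0, -484.0, 0.0], 0.54), ([552.0, 264.0, -0.0], 0.82)]
```

View pics/p1.png

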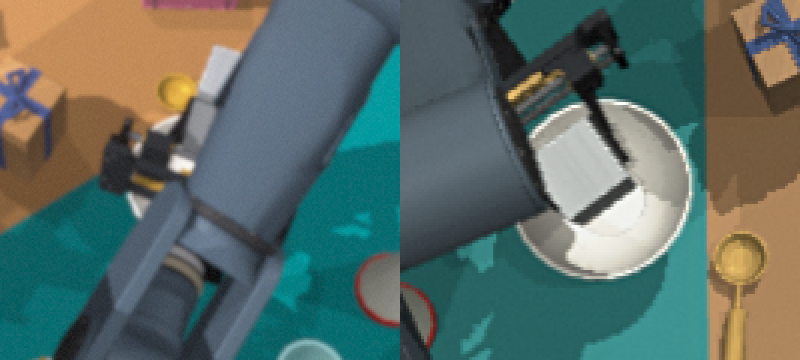

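The picture shows the tin mouth-down over the bowl, but the arm hides the bowl's inside. I'll shake it a little, then lift clear and look.

Request:
{"op": "step_arm", "data": {
  "motion": [
    [[-0.03,0,0],[0,0,0]],
    [[0,0,0],[0,0,0]],
    [[-0.03,0,0],[0,0,0]],
    [[0,0,0],[0,0,0]],
    [[0,0,0],[0,0,0]]
  ]
}}

```text
time_s: 8.77
ee_pos: [528.4, 249.9, 170.5]
orientation: [178.6, 81.7, 33.8]
wrist_force: [-1.5, -0.0, -4.4]
finger_gap: 60.0
grip_force: 29.9
```

Request:
{"op": "step_arm", "data": {
  "motion": [
    [[-0.04,0,0],[0,0.03,0]],
    [[-0.08,0,0],[0,0.06,0]],
    [[-0.12,0,0],[0,0.1,0]],
    [[-0.16,0,0],[0,0.14,0]],
    [[-0.2,0,0],[0,0.18,0]]
  ]
}}

```text
time_s: 9.18
ee_pos: [509.0, 237.5, 333.7]
orientation: [179.5, 48.9, 34.8]
wrist_force: [0.4, -0.1, -1.2]
finger_gap: 60.0
grip_force: 29.9
```

```bash
python3 -c "
from kin import *
s=log();print(s['joint_pos'],s['ee_pos'],s['orientation'],s['finger_gap'],s['wrist_force'])
im=[arm.snapshot(c) for c in('wrist','scene','top')]
for c in('wrist','scene','top'): print([(np.round(d['centre']).tolist(),round(d['conf'],2)) for n in ('sweet1','bowl') for d in arm.landmark_of(n,c)])
cv2.imwrite('pics/p2.png',np.hstack([cv2.resize(im[0],(400,300)),cv2.resize(im[2][150:300,120:320],(400,300),interpolation=3)])[:,:,::-1])"
```

```text
[ 19.95289775  43.90156952  53.48522773 -15.11037869 129.51230099
  70.34896119] [509.02417694 237.52953316 333.72264511] [179.54181299  48.93963741  34.81399132] 59.9998579696788 [ 0.37975745 -0.05400135 -1.19237396]
[]
[([583.0, 292.0, 27.0], 0.67), ([598.0, 265.0, 32.0], 0.67), ([565.0, 287.0, 22.0], 0.66), ([572.0, 265.0, 23.0], 0.41), ([551.0, 262.0, 1.0], 0.9), ([569.0, 261.0, 18.0], 0.56)]
[([553.0, 265.0, 1.0], 0.61)]
```

View pics/p2.png

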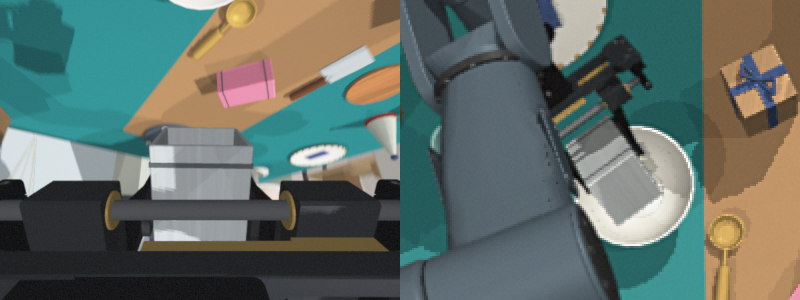

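The scene landmarks now find four toffees, all inside the bowl, and the tin looks empty. Next I plan the carry and the turn upright at the board.

```bash
cat >> kin.py <<'E'
from scipy.spatial.transform import Slerp
def stand(th,z,yaw=15,W=np.array([544.5,-280,0])):
    R=tool(yaw,th); return W+[0,0,z]-R.apply(CEN),R
def plan(wps,start=None):
    s=log(); x,R=start or (s["ee_pos"],rpy(s["orientation"])); q=np.array(s["joint_pos"]); lim=.7*np.array([159.86,159.86,180,180,180,180])/12
    for X,Q,n in wps:
        print("call to",np.round(X).tolist())
        for i in range(1,n+1):
            t=i/n; xi=x+(X-x)*t; Ri=R*Ro.from_rotvec((R.inv()*Q).as_rotvec()*t); q2,e=ik(xi,Ri,q)
            print("  ",np.round(R.inv().apply(xi-x)/800,3).tolist(),np.round((R.inv()*Ri).as_rotvec()/np.pi,3).tolist(),"err",round(e,2),"jspd",np.abs((q2-q)/lim).max().round(2),q2.round().tolist() if i==n else ""); q=q2
        x,R=X,Q
E
python3 -c "
from kin import *
V=np.array
plan([(V([505,80,340]),tool(25,-20),5),(V([480,-90,330]),tool(15,10),5),(V([480,-240,310]),tool(15,30),5),(*stand(60,230),5),(*stand(90,180),5),(*stand(90,95),5),(*stand(90,70),4)])"
```

```text
call to [505, 80, 340]
   [-0.017, 0.032, 0.016] [0.007, 0.033, 0.009] err 0.0 jspd 0.64 
   [-0.034, 0.063, 0.032] [0.013, 0.066, 0.018] err 0.0 jspd 0.63 
   [-0.051, 0.095, 0.049] [0.02, 0.098, 0.028] err 0.0 jspd 0.61 
   [-0.068, 0.126, 0.065] [0.027, 0.131, 0.037] err 0.0 jspd 0.59 
   [-0.085, 0.158, 0.081] [0.034, 0.164, 0.046] err 0.0 jspd 0.57 [1.0, 24.0, 77.0, -8.0, 98.0, 66.0]
call to [480, -90, 330]
   [-0.021, 0.036, 0.01] [0.001, 0.033, 0.011] err 0.0 jspd 0.68 
   [-0.043, 0.072, 0.021] [0.002, 0.066, 0.022] err 0.0 jspd 0.66 
   [-0.064, 0.108, 0.031] [0.003, 0.1, 0.034] err 0.0 jspd 0.63 
   [-0.085, 0.144, 0.042] [0.004, 0.133, 0.045] err 0.0 jspd 0.7 
   [-0.107, 0.179, 0.052] [0.005, 0.166, 0.056] err 0.0 jspd 0.76 [-28.0, 8.0, 99.0, 7.0, 66.0, 44.0]
call to [480, -240, 310]
   [-0.01, 0.036, 0.003] [0.0, 0.022, 0.0] err 0.0 jspd 0.72 
   [-0.021, 0.072, 0.006] [0.0, 0.044, -0.0] err 0.0 jspd 0.77 
   [-0.031, 0.109, 0.01] [0.0, 0.067, 0.0] err 0.0 jspd 0.81 
   [-0.042, 0.145, 0.013] [0.0, 0.089, 0.0] err 0.0 jspd 0.81 
   [-0.052, 0.181, 0.016] [0.0, 0.111, -0.
[... 774 characters left out ...]
[-69.0, 57.0, 116.0, 96.0, 89.0, -83.0]
call to [555.0, -277.0, 110.0]
   [-0.021, -0.0, 0.0] [0.0, 0.0, 0.0] err 0.0 jspd 0.24 
   [-0.043, -0.0, 0.0] [0.0, 0.0, 0.0] err 0.0 jspd 0.23 
   [-0.064, -0.0, 0.0] [0.0, 0.0, 0.0] err 0.0 jspd 0.23 
   [-0.085, -0.0, 0.0] [0.0, 0.0, 0.0] err 0.0 jspd 0.23 
   [-0.106, -0.0, 0.0] [0.0, 0.0, 0.0] err 0.0 jspd 0.22 [-69.0, 67.0, 113.0, 96.0, 90.0, -90.0]
call to [555.0, -277.0, 85.0]
   [-0.008, -0.0, 0.0] [0.0, 0.0, 0.0] err 0.0 jspd 0.08 
   [-0.016, -0.0, 0.0] [0.0, 0.0, 0.0] err 0.0 jspd 0.08 
   [-0.023, -0.0, 0.0] [0.0, 0.0, 0.0] err 0.0 jspd 0.08 
   [-0.031, -0.0, 0.0] [0.0, 0.0, 0.0] err 0.0 jspd 0.08 [-69.0, 70.0, 112.0, 96.0, 90.0, -92.0]
```

Request:
{"op": "step_arm", "data": {
  "motion": [
    [[-0.017,0.032,0.016],[0.007,0.033,0.009]],
    [[-0.034,0.063,0.032],[0.013,0.066,0.018]],
    [[-0.051,0.095,0.049],[0.02,0.098,0.028]],
    [[-0.068,0.126,0.065],[0.027,0.131,0.037]],
    [[-0.085,0.158,0.081],[0.034,0.164,0.046]]
  ]
}}

```text
time_s: 10.05
ee_pos: [505.3, 79.2, 340.6]
orientation: [-179.9, 19.6, 25.0]
wrist_force: [0.7, -1.6, -2.4]
finger_gap: 60.0
grip_force: 29.9
```

Request:
{"op": "step_arm", "data": {
  "motion": [
    [[-0.021,0.036,0.01],[0.001,0.033,0.011]],
    [[-0.043,0.072,0.021],[0.002,0.066,0.022]],
    [[-0.064,0.108,0.031],[0.003,0.1,0.034]],
    [[-0.085,0.144,0.042],[0.004,0.133,0.045]],
    [[-0.107,0.179,0.052],[0.005,0.166,0.056]]
  ]
}}

```text
time_s: 10.47
ee_pos: [479.1, -90.6, 330.4]
orientation: [-179.8, -10.4, 14.9]
wrist_force: [1.6, -0.4, -1.9]
finger_gap: 59.7
grip_force: 29.9
```

Request:
{"op": "step_arm", "data": {
  "motion": [
    [[-0.01,0.036,0.003],[0,0.022,0]],
    [[-0.021,0.072,0.006],[0,0.044,0]],
    [[-0.031,0.109,0.01],[0,0.067,0]],
    [[-0.042,0.145,0.013],[0,0.089,0]],
    [[-0.052,0.181,0.016],[0,0.111,0]]
  ]
}}

```text
time_s: 10.88
ee_pos: [479.1, -239.9, 309.6]
orientation: [-179.6, -30.4, 14.8]
wrist_force: [1.4, 1.1, -1.9]
finger_gap: 59.8
grip_force: 29.9
```

```bash
python3 -c "
from kin import *
s=log();print(s['joint_pos'],s['ee_pos'],s['orientation'],s['finger_gap'],s['wrist_force'])
for c in('scene','top'):
    arm.snapshot(c)
    for n in('sweet1','bowl','board','hat1','present','tumbler'): print(n,[(np.round(d['centre']).tolist(),round(d['conf'],2)) for d in arm.landmark_of(n,c)])
plan([(*stand(60,230),5),(*stand(90,180),5)])"
```

```text
[-55.25351053  11.75246734 104.71465138  34.36325296  57.80429627
   2.5701795 ] [ 479.05591682 -239.89780244  309.60625391] [-179.59482908  -30.36548257   14.81945376] 59.83092600827649 [ 1.42389581  1.13374462 -1.86362433]
sweet1 [([559.0, 282.0, 22.0], 0.56), ([572.0, 263.0, 21.0], 0.46), ([584.0, 294.0, 28.0], 0.42), ([596.0, 266.0, 31.0], 0.41)]
bowl [([548.0, 264.0, 1.0], 0.7), ([608.0, 502.0, 0.0], 0.69), ([439.0, 470.0, -1.0], 0.37)]
board [([545.0, -284.0, -1.0], 0.94)]
hat1 [([436.0, 470.0, -2.0], 0.95), ([484.0, -480.0, -2.0], 0.58)]
present [([680.0, 88.0, 1.0], 0.74), ([546.0, -282.0, -1.0], 0.41)]
tumbler [([606.0, 504.0, -1.0], 0.9)]
sweet1 [([602.0, 269.0, 30.0], 0.67), ([583.0, 291.0, 27.0], 0.6), ([442.0, 140.0, -1.0], 0.55), ([560.0, 283.0, 22.0], 0.46), ([570.0, 261.0, 18.0], 0.45), ([548.0, -282.0, -2.0], 0.33), ([557.0, 263.0, -1.0], 0.22)]
bowl [([551.0, 262.0, -4.0], 0.75)]
board [([545.0, -280.0, 1.0], 0.77)]
hat1 [([437.0, 469.0, 1.0], 0.66), ([483.0, -482.0, -2.0], 0.48)]
present [([678.0, 83.0, -3.0], 0.9)]
tumbler [([605.0, 498.0, -1.0], 0.74)]
call to [561.0, -276.0, 238.0]
   [0.005, 0.014, 0.024] [-0.0, 0.033, -0.0] err 0.0 jspd 0.91 
   [0.011, 0.028, 0.049] [-0.0, 0.066, -0.0] err 0.0 jspd 1.0 
   [0.016, 0.043, 0.073] [-0.0, 0.099, -0.0] err 0.0 jspd 1.03 
   [0.021, 0.057, 0.098] [-0.001, 0.132, -0.0] err 0.0 jspd 1.0 
   [0.027, 0.071, 0.122] [-0.001, 0.165, -0.0] err 0.0 jspd 0.91 [-62.0, 32.0, 112.0, 81.0, 59.0, -48.0]
call to [555.0, -277.0, 195.0]
   [-0.01, -0.0, 0.004] [0.0, 0.033, 0.0] err 0.0 jspd 0.88 
   [-0.02, 0.0, 0.008] [0.0, 0.067, 0.0] err 0.0 jspd 0.77 
   [-0.03, -0.0, 0.012] [0.0, 0.1, 0.0] err 0.0 jspd 0.66 
   [-0.04, 0.0, 0.016] [-0.0, 0.133, 0.0] err 0.0 jspd 0.61 
   [-0.05, -0.0, 0.02] [-0.0, 0.167, 0.0] err 0.0 jspd 0.62 [-69.0, 57.0, 116.0, 96.0, 89.0, -83.0]
```

All four toffees show in the bowl from both views, within about 52 mm of its centre. The bystanders and the bowl have not moved. I turn the tin upright.

Request:
{"op": "step_arm", "data": {
  "motion": [
    [[0.005,0.014,0.024],[0,0.033,0]],
    [[0.011,0.028,0.049],[0,0.066,0]],
    [[0.016,0.043,0.073],[0,0.099,0]],
    [[0.021,0.057,0.098],[-0.001,0.132,0]],
    [[0.027,0.071,0.122],[-0.001,0.165,0]]
  ]
}}

```text
time_s: 12.0
ee_pos: [561.2, -277.8, 238.4]
orientation: [179.4, -60.2, 15.2]
wrist_force: [0.7, 0.8, -2.4]
finger_gap: 59.9
grip_force: 29.9
```

Request:
{"op": "step_arm", "data": {
  "motion": [
    [[-0.01,0,0.004],[0,0.033,0]],
    [[-0.02,0,0.008],[0,0.067,0]],
    [[-0.03,0,0.012],[0,0.1,0]],
    [[-0.04,0,0.016],[0,0.133,0]],
    [[-0.05,0,0.02],[0,0.167,0]]
  ]
}}

```text
time_s: 12.42
ee_pos: [554.4, -279.6, 194.3]
orientation: [29.8, -89.7, 164.8]
wrist_force: [0.5, 0.2, -3.4]
finger_gap: 59.7
grip_force: 29.9
```

Request:
{"op": "step_arm", "data": {
  "motion": [
    [[0,0,0],[0,0,0]],
    [[0,0,0],[0,0,0]],
    [[0,0,0],[0,0,0]]
  ]
}}

```text
time_s: 12.67
ee_pos: [554.9, -278.1, 196.2]
orientation: [95.7, -89.9, 99.1]
wrist_force: [0.7, 0.5, -1.8]
finger_gap: 59.6
grip_force: 29.9
```

```bash
python3 -c "
from kin import *
s=log();print(s['joint_pos'],s['ee_pos'],s['orientation'],s['finger_gap'],s['wrist_force'])
im=[arm.snapshot(c) for c in('scene','top')]
print(rpy(s['orientation']).as_matrix().round(3))
for c in('scene','top'):
    for n in('tin',): print(n,[(np.round(d['centre']).tolist(),round(d['conf'],2)) for d in arm.landmark_of(n,c)])
a=cv2.resize(im[0][60:240,180:420],(400,300),interpolation=3);b=cv2.resize(im[1][150:300,330:530],(400,300),interpolation=3)
cv2.imwrite('pics/s1.png',np.hstack([a,b])[:,:,::-1])
plan([(*stand(90,95),5)])"
```

```text
[-68.50709251  56.42937228 116.22615049  96.56651776  89.14470329
 -82.8112322 ] [ 554.89781991 -278.08800195  196.21358431] [ 95.72292381 -89.89219766  99.14825929] 59.64485912345799 [ 0.66229515  0.47678757 -1.84733008]
[[-0.     0.257  0.967]
 [ 0.002 -0.967  0.257]
 [ 1.     0.002 -0.   ]]
tin [([721.0, -114.0, 30.0], 0.94), ([379.0, 20.0, 32.0], 0.63), ([438.0, 469.0, -3.0], 0.44)]
tin [([718.0, -114.0, 33.0], 0.92), ([547.0, -280.0, 184.0], 0.7), ([382.0, 16.0, 29.0], 0.7), ([560.0, 282.0, 21.0], 0.19)]
call to [555.0, -277.0, 110.0]
   [-0.022, -0.0, -0.0] [0.0, -0.0, 0.0] err 0.0 jspd 0.25 
   [-0.044, -0.001, -0.0] [0.0, -0.0, 0.001] err 0.0 jspd 0.24 
   [-0.066, -0.001, -0.0] [0.0, -0.0, 0.001] err 0.0 jspd 0.24 
   [-0.089, -0.001, -0.0] [0.001, -0.0, 0.002] err 0.0 jspd 0.23 
   [-0.111, -0.002, -0.0] [0.001, -0.0, 0.002] err 0.0 jspd 0.23 [-69.0, 67.0, 113.0, 96.0, 90.0, -90.0]
```

View pics/s1.png

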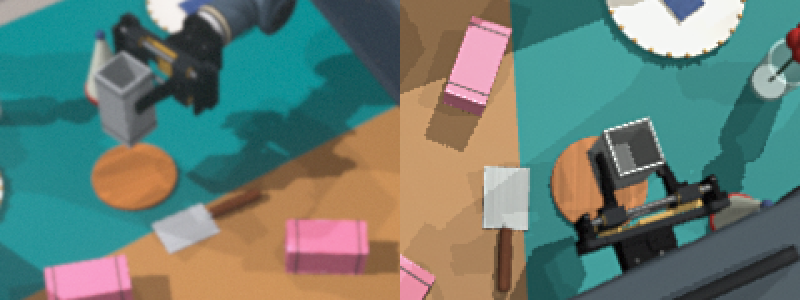

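The picture shows the tin held upright and empty over the board (mouth at (125,75) on the left, (632,145) on the right). The top landmark [547,-280,184] agrees with the prediction. I lower it.

Request:
{"op": "step_arm", "data": {
  "motion": [
    [[-0.022,0,0],[0,0,0]],
    [[-0.044,-0.001,0],[0,0,0.001]],
    [[-0.066,-0.001,0],[0,0,0.001]],
    [[-0.089,-0.001,0],[0.001,0,0.002]],
    [[-0.111,-0.002,0],[0.001,0,0.002]]
  ]
}}

```text
time_s: 13.28
ee_pos: [554.8, -277.4, 108.2]
orientation: [-3.2, -89.9, -161.7]
wrist_force: [-0.6, -0.1, -2.2]
finger_gap: 59.9
grip_force: 29.9
```

Request:
{"op": "step_arm", "data": {
  "motion": [
    [[-0.006,0,0],[0,0,0]],
    [[-0.012,0,0],[0,0,0]],
    [[-0.018,0,0],[0,0,0]],
    [[-0.022,0,0],[0,0,0]],
    [[-0.022,0,0],[0,0,0]]
  ]
}}

```text
time_s: 13.7
ee_pos: [554.3, -276.5, 89.2]
orientation: [-78.0, -89.7, -87.0]
wrist_force: [-0.0, 0.5, -2.5]
finger_gap: 59.5
grip_force: 29.9
```

```bash
python3 -c "
from kin import *
s=log();print(s['ee_pos'],s['wrist_force'],s['ft_torque'],rpy(s['orientation']).as_matrix()[2].round(3))
arm.snapshot('top')
print([(np.round(d['centre']).tolist(),round(d['conf'],2)) for d in arm.landmark_of('tin','top')])"
```

```text
[ 554.33502583 -276.50154621   89.24889018] [-0.04461355  0.45540664 -2.46493444] [-0.26139836  0.87044631 -0.00701688] [ 1.    -0.005  0.001]
[([547.0, -278.0, 72.0], 0.82), ([719.0, -113.0, 33.0], 0.66), ([382.0, 12.0, 28.0], 0.59), ([563.0, 285.0, 20.0], 0.23)]
```

Contact should come about 6 mm further down, so I go in small steps.

Request:
{"op": "step_arm", "data": {
  "motion": [
    [[-0.002,0,0],[0,0,0]],
    [[-0.004,0,0],[0,0,0]],
    [[-0.004,0,0],[0,0,0]]
  ]
}}

```text
time_s: 14.05
ee_pos: [554.2, -276.3, 85.4]
orientation: [-81.7, -89.6, -83.3]
wrist_force: [0.7, -0.3, -2.3]
finger_gap: 59.6
grip_force: 29.9
```

Request:
{"op": "step_arm", "data": {
  "motion": [
    [[-0.002,0,0],[0,0,0]],
    [[-0.002,0,0],[0,0,0]],
    [[-0.002,0,0],[0,0,0]]
  ]
}}

```text
time_s: 14.3
ee_pos: [554.1, -276.2, 84.9]
orientation: [-61.0, -89.6, -104.0]
wrist_force: [-1.2, -0.1, 2.7]
finger_gap: 59.9
grip_force: 29.9
```

Request:
{"op": "step_arm", "data": {
  "motion": [
    [[-0.002,0,0],[0,0,0]],
    [[-0.002,0,0],[0,0,0]],
    [[-0.002,0,0],[0,0,0]]
  ]
}}

```text
time_s: 14.55
ee_pos: [554.0, -276.1, 84.8]
orientation: [-40.1, -89.5, -124.9]
wrist_force: [-2.9, 0.1, 6.6]
finger_gap: 59.6
grip_force: 29.9
```

The force is rising (+6.6 N), so the tin is on the board. I release and back straight out.

Request:
{"op": "step_arm", "data": {
  "motion": [
    [[0,0,0],[0,0,0]],
    [[0,0,0],[0,0,0]],
    [[0,0,0],[0,0,0]],
    [[0,0,0],[0,0,0]],
    [[0,0,0],[0,0,0]]
  ],
  "hand": 1
}}

```text
time_s: 14.97
ee_pos: [554.2, -276.3, 82.1]
orientation: [-83.5, -89.6, -81.4]
wrist_force: [0.5, -0.6, 0.4]
finger_gap: 83.5
grip_force: 0.0
```

Request:
{"op": "step_arm", "data": {
  "motion": [
    [[0,0,0],[0,0,0]],
    [[0,0,0],[0,0,0]],
    [[0.003,0,-0.02],[0,0,0]],
    [[0.006,0,-0.05],[0,0,0]],
    [[0.01,0,-0.09],[0,0,0]]
  ]
}}

```text
time_s: 15.38
ee_pos: [484.9, -293.3, 90.2]
orientation: [-79.7, -89.7, -85.0]
wrist_force: [-0.5, -0.0, 0.8]
finger_gap: 87.0
grip_force: 0.0
```

```bash
python3 -c "
from kin import *
s=log();print(s['ee_pos'],s['joint_pos'],s['wrist_force'],s['finger_gap'])
im=[arm.snapshot(c) for c in('scene','top')]
for c in('scene','top'):
    for n in('tin','sweet1','bowl'): print(n,[(np.round(d['centre']).tolist(),round(d['conf'],2)) for d in arm.landmark_of(n,c)])
a=cv2.resize(im[0][100:400,200:500],(400,400),interpolation=3);b=cv2.resize(im[1][100:350,230:480],(400,400),interpolation=3)
cv2.imwrite('pics/s2.png',np.hstack([a,b])[:,:,::-1])"
```

```text
[ 484.88102843 -293.29743869   90.20740835] [-78.37647496  70.63653355 114.74614194  86.36502688  89.71796391
 -95.04175819] [-0.46267321 -0.00161516  0.76437312] 87.0459270851414
tin [([544.0, -279.0, 69.0], 0.95), ([719.0, -112.0, 30.0], 0.87), ([381.0, 21.0, 27.0], 0.84)]
sweet1 [([581.0, 293.0, 26.0], 0.68), ([571.0, 260.0, 23.0], 0.66), ([600.0, 267.0, 30.0], 0.51), ([558.0, 287.0, 20.0], 0.41)]
bowl [([549.0, 262.0, 2.0], 0.69)]
tin [([548.0, -277.0, 69.0], 0.96), ([380.0, 17.0, 28.0], 0.86), ([719.0, -114.0, 31.0], 0.61)]
sweet1 [([583.0, 289.0, 26.0], 0.61), ([603.0, 268.0, 34.0], 0.47), ([574.0, 265.0, 20.0], 0.39)]
bowl [([552.0, 263.0, 1.0], 0.76)]
```

View pics/s2.png

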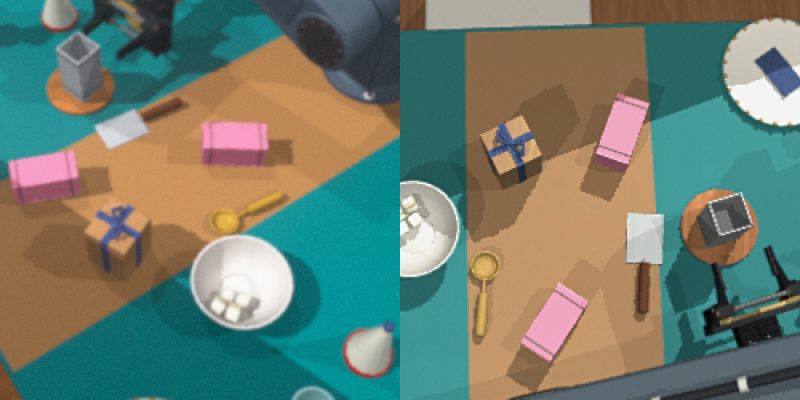

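The picture shows the tin standing upright on the board (left (80,65), right (725,220)). The four toffees are in the bowl, the hand is clear and nothing else has moved, so I hand the job in.

```bash
python3 -c "
from cell import arm
print(arm.finish_job())"
```

```text
the job is handed in; nothing more can be done
None
```

The job is handed in: all four toffees are in the bowl, the empty tin stands mouth up within about 5 mm of the board's centre, and the bowl and bystanders show no movement. The hand-in call returned no verdict.

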